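# Pack up and wedge the overhanging drive shaft, and hold the wedge

## Task

The free end of the drive shaft in the vice has to rest solid before the mechanic drives a bearing onto it: swing the steady's yellow arm out under the shaft until it clicks home at its end stop. Then pack the gap between its pad and the shaft with one or two red plates, as many as it takes for the wooden wedge to close what is left, laid flat, central and square on the pad, pushed back against its two ears and let go; leave a spare plate on the bench. Last, push the wedge, thin end first, straight in between plates and shaft until you feel it tight, and finish while still gripping it and keeping it pressed in, without having disturbed the other things on the bench.

Things in the scene. Friction and masses are not known exactly. Their poses are not given: they have to be found in the camera images.
- steady_arm (a joint): yellow swing arm of a bench steady; turns level about an upright post, clockwise from above as the value grows. 0 = folded towards the robot, 1.0 rad = end stop, pad under the shaft. A spring plunger resists from about 0.62 rad (up to some 5 N at the knob), then from 0.82 rad snaps the arm to the stop and holds it lightly. Pushing the pad away from the robot runs into the stop.
- steady_hinge (a point): point on the arm's upright axis, 82 mm above the bench, in the frame of the steady's fixed base: x square across the shaft, away from the robot; y along the shaft to the vice. With the arm fully out the pad's centre is 190 mm along y from here, right under the shaft. The round yellow hub here is 92 mm across, its cap 87 mm above the bench.
- steady_knob (a point): middle of the grip of the upright black knob on the arm: 24 mm across, 30 mm tall (86 to 116 mm above the bench), on a 12 mm stem over a yellow lug (top at 75 mm). 103 mm from the hinge axis; with the arm fully out it lies at x -58 mm, y +85 mm from steady_hinge.
- pad (a point): centre of the steel pad's top, 82 mm above the bench; turns with the arm. Fully out: x points away from the robot, square across the shaft, y along it to the vice. The pad reaches 55 mm in front (-x), 38 mm behind (+x), 64 mm wide. Two ears at the back, 22 mm tall, 10 mm wide, 40 mm clear between them, front faces at x +30 mm, stop the plates; the wedge passes between.
- shaft: steel drive shaft clamped level, immovable, 28 mm thick. Origin on its axis right above where the pad's centre comes, y along it to the vice; underside 14 mm below. Free end at y -102 mm; blue vice jaws (152 mm high) from y +160 mm, then a black boot and an 80 mm joint. Clamped higher or lower from case to case: gap from pad to shaft 21 to 36 mm.
- vice: blue bench vice, fixed. Origin on the bench below the middle of its jaw opening, axes as the shaft's. Its slide, screw and upright bar reach 162 mm towards the robot, the anvil 120 mm away from it; up to 152 mm high.
- plate_a: red packing plate 115 x 52 x 10 mm, about 80 g, flat on the bench; origin in the centre of its underside, x along its length, z up. Home against the ears, its centre is 27.5 mm in front (-x) of pad.
- plate_b: the second red packing plate, the same as plate_a.
- wedge: light wooden wedge 140 mm long, 30 mm wide, about 60 g, lying on its flat underside. Origin in the centre of the underside, x along it towards the thin end. The thick end is a plain block 70 mm long, 19 mm thick, to grip; from there the top slopes down evenly over 70 mm (1 in 5) to a 5 mm thick tip.
- wedge_tip (a point): middle of the wedge's thin end, on the underside, 70 mm along x from its origin.
- spray_can: orange spray can with a black cap, 54 mm across, 120 mm tall, standing; a bystander.
- grease_jar: white screw jar with a blue lid, 72 mm across, 75 mm tall; a bystander.
- mallet: hammer lying on the bench; a bystander.
- spanner: spanner lying on the bench; a bystander.
- mug: white coffee mug, 80 mm across, 90 mm tall; a bystander.
- bearing: steel ball bearing, ring 62 mm across, 18 mm high, lying flat; a bystander.
Mind the look-alikes: they are no part of the job. There is more than one size of the wedge; the job needs the larger. Leave any purple look-alike of the plate_a alone.

How it is judged:
By the outcome, as a careful person would: the job done as asked, in the order asked, and still so for the second after the job is handed in, while the arm keeps its last pose, push and grip.
It also fails if it takes over 72 s, if anything falls off the work surface, if the arm or the gripper's body presses on something with over 40 N, if the wrist force passes 120 N, or if a joint passes its speed limit or range.

## Robot

A 6-joint arm with a two-finger parallel gripper is mounted at the origin on the work surface. World frame = base frame: x ahead of the robot, y to its left, z up, the work surface at z = 0. Lengths are in m, angles in rad, forces in N, time in s.
With the tool pointing down it reaches from about 0.35 to 0.8 m from the base axis. Payload 7.3 kg.
Tool frame: the origin (TCP) lies midway between the tips of the shut fingers; the grasp point (between the pads) lies 19 mm behind it (pinch_z is the distance from the TCP to the grasp point, in m); z points along the fingers, y is the line along which they close (so a half turn about z gives the same grasp; the last joint's range is limited). The gripper opens to 85 mm and grips with 20 to 120 N. Pads are 22 mm wide; open, the fingers measure 114 mm over their backs; the gripper's body (76 mm by 85 mm) begins 54 mm behind the grasp point. The pads swing forward as they close: fully open they stand 13 mm farther back than shut.
Start: joints at [1.016, 0.342, 1.524, -0, 1.275, -0.146], TCP at [0.209, 0.482, 0.231] pointing down, gripper open.
Joint ranges: [-2.53, 2.53], [-0.77, 2.02], [0.04, 2.7], [-1, 4.14], [0.28, 2.66], [-3.11, 3.11]. Speed limits (rad/s): [2.57, 2.57, 3.14, 3.14, 3.14, 3.14].

## Interface

Orientations are given as a rotation vector (axis times angle).
In Python, from plant import * gives the robot as it stands.
- The arm moves only by the shell command python3 -m inch 'ROWS' [FORCE]. ROWS is JSON, one flat list of numbers, 7 for each row, row after row: the shift along the tool's x, y, z in cm, then the turn, a rotation vector about the tool's x, y, z in degrees, then the closure, from 0 (fully open) to 1 (shut). In form: [x, y, z, rx, ry, rz, claw, x, y, z, rx, ry, rz, claw, ...]. A call has exactly 5 rows; each row shifts and turns the commanded pose from where the row before left it, along the tool's axes as they then stand; what a row does not reach is not made up. A row lasts 1/8 s, in which the tool goes at most 62.5 mm and 10.7 degrees, less where a joint would pass 70% of its speed; a pose out of reach is approached as far as the arm can. A call is refused whole if a number of a shift passes 6.25 or a number of a turn 10.7, either way. A call with a gripper value outside its range is refused whole. The fingers move at their own pace and stop on an object; FORCE is the grip in N (left out, the last holds). Time passes only in rows, so rows that do not move let the fingers close, or fill a call up. It gives the time, the measured TCP pose, the force, the opening and the grip force at its end, in the units of the state.
- read_state(): the state, without advancing time (a new reading comes with each control period).
- read_camera(name): name is "scene" or "top" or "wrist"; returns a dict with "pixels" (420x560x3 uint8, red, green, blue), "fx", "fy", "cx", "cy" (pixels), "extrinsics" (4x4, takes a point from world to camera coordinates); the wrist camera has in their place "T_tool_cam" (4x4, takes a point from camera to tool coordinates, whose origin is the TCP and whose axes are the flange's). Camera axes: x right, y up, looking along -z (the intrinsics and any distortion apply to the point x, -y, -z); pixel columns grow to the right and rows downward; lengths in m; the calibration is good to about 2 mm. A picture is of the moment at which its call begins: read the wrist's pose just before it. There is no depth.
- hand_in(): hands the job in; it is judged then, once.
The state is a dict: "clock": time; "qpos": joint angles; "joint_velocities": joint speeds; "joint_torque": joint torques, N m; "position": TCP position; "orientation": TCP orientation; "contact_force": force on the tool from outside, world axes, zero at the start; "wrist_torque": the same for the moment, N m; "opening": opening from 0.0 (shut) to 1.0 (fully open); "finger_force": force on a finger pad.
Only numpy, scipy, OpenCV 4.12 (cv2) and the standard library are available. Lean on these libraries where they do the work, as an engineer would, in place of code of your own. Each camera call takes 0.05 s, during which the arm holds its last target. There are 200 camera calls.

## Working session

There is one attempt and no reset: what is moved stays moved. The work goes in short steps, Python scripts to look and compute and a shell command to move; the robot and the scene stay as the last step left them, time stands still between calls to the robot, and variables do not carry over. Pictures are saved under pics/ and viewed, at most 10 in all, crops included, and the job is handed in when it is done.

```bash
ls; mkdir -p pics; cat > h.py <<'E'
from plant import *
import numpy as np, cv2
from scipy.spatial.transform import Rotation as R
def snap(n,f=None):
    s=read_state(); c=read_camera(n)
    if 'extrinsics' in c: T=np.linalg.inv(np.array(c['extrinsics']))
    else:
        W=np.eye(4);W[:3,:3]=R.from_rotvec(s['orientation']).as_matrix();W[:3,3]=s['position'];T=W@np.array(c['T_tool_cam'])
    c['T']=T; c['pixels']=np.array(c['pixels'],np.uint8)
    if f: cv2.imwrite(f,c['pixels'][:,:,::-1])
    return c
def ray(c,u,v):
    d=c['T'][:3,:3]@np.array([(u-c['cx'])/c['fx'],-(v-c['cy'])/c['fy'],-1]); return c['T'][:3,3],d
def plane(c,u,v,z):
    o,d=ray(c,u,v); return o+d*(z-o[2])/d[2]
def tri(rs):
    A=0;b=0
    for o,d in rs:
        d=d/np.linalg.norm(d);P=np.eye(3)-np.outer(d,d);A=A+P;b=b+P@o
    p=np.linalg.solve(A,b); return p
def proj(c,p):
    q=np.linalg.inv(c['T'])@np.append(p,1); return np.array([c['cx']+c['fx']*q[0]/-q[2],c['cy']-c['fy']*q[1]/-q[2]])
E
python3 - <<'E'
from h import *
import pickle
s=read_state();print(s)
for n in('scene','top','wrist'):
    c=snap(n,f'pics/{n}0.png'); print(n,{k:c[k] for k in c if k not in('pixels',)}); pickle.dump(c,open(n+'0.pkl','wb'))
E
```

```text
pics
{'clock': 0.0, 'qpos': array([ 1.01598436e+00,  3.42742685e-01,  1.52504180e+00, -5.32737448e-06,
        1.27539412e+00, -1.46005098e-01]), 'joint_velocities': array([ 8.21444145e-04, -9.14413375e-04, -1.08269922e-04, -7.62425101e-05,
        1.63533801e-03,  4.55693017e-04]), 'joint_torque': array([ 4.74585104e-04, -4.33680224e+01, -2.46019131e+01,  7.35078174e-05,
        7.76877219e-03,  1.41657779e-05]), 'position': array([0.20846009, 0.48139204, 0.23060695]), 'orientation': array([-6.37577950e-01, -3.07566300e+00,  2.34216555e-03]), 'contact_force': array([ 0.35717787,  0.35308188, -0.1674222 ]), 'wrist_torque': array([-0.01896376,  0.01850489, -0.0418248 ]), 'finger_force': 0.0, 'opening': 0.9964308139366702}
scene {'fx': 405.52045304176147, 'fy': 405.52045304176147, 'cx': 275.76793115761814, 'cy': 211.43629221195312, 'extrinsics': array([[ 0.7790742 ,  0.6265344 ,  0.02231668, -0.45801151],
       [-0.37910475,  0.44245541,  0.81271939,  0.09496208],
       [ 0.49932252, -0.64162907,  0.58222776, -1.50471692],
       [ 0.        ,  0.        ,  0.        ,  1.        ]])
[... 887 characters left out ...]
.58205342025394, 'fy': 319.58205342025394, 'cx': 283.7679513154672, 'cy': 210.32488492021824, 'T_tool_cam': array([[-9.54701957e-04,  9.51925390e-01,  3.06328486e-01,
         7.77712950e-02],
       [ 9.99999442e-01,  7.69928246e-04,  7.24017477e-04,
         5.65166005e-04],
       [ 4.53359665e-04,  3.06329006e-01, -9.51925593e-01,
        -1.43095197e-01],
       [ 0.00000000e+00,  0.00000000e+00,  0.00000000e+00,
         1.00000000e+00]]), 'T': array([[ 0.3983869 , -0.87339965, -0.28010877,  0.13744304],
       [ 0.91721565,  0.37874596,  0.12355952,  0.51304642],
       [-0.00182677, -0.30614463,  0.95198326,  0.37380978],
       [ 0.        ,  0.        ,  0.        ,  1.        ]])}
```

View pics/top0.png

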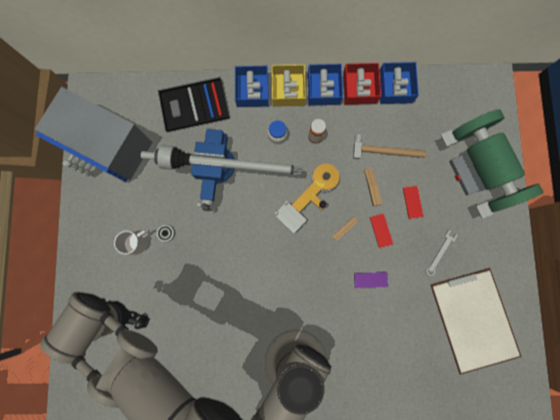

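View pics/scene0.png

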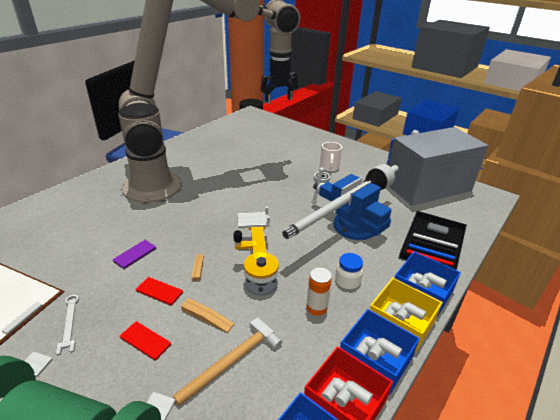

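Top view: hub (326,177), knob (322,204), pad (291,216), shaft end (303,171). Red plates at (381,231) and (413,202); the purple look-alike at (371,280) is excluded. Wedges: (373,187), and a smaller one at (345,228). The longer one at (373,187), which is (207,315) in the scene view, should be the right one. Next I'll measure and confirm this.

```bash
cat > m.py <<'E'
from h import *
import pickle
t=pickle.load(open('top0.pkl','rb'));s=pickle.load(open('scene0.pkl','rb'))
def blobs(c,lo,hi,amin=40):
    h=cv2.cvtColor(c['pixels'],cv2.COLOR_RGB2HSV); m=cv2.inRange(h,np.array(lo),np.array(hi))
    n,l,st,ce=cv2.connectedComponentsWithStats(m); 
    return [(ce[i],st[i,4],cv2.minAreaRect(np.argwhere(l==i)[:,::-1].astype(np.float32))) for i in range(1,n) if st[i,4]>amin]
if __name__=='__main__':
  np.set_printoptions(precision=4,suppress=True)
  for nm,lo,hi in(('red',(0,200,120),(4,255,255)),('yel',(20,150,100),(28,255,255)),('wood',(10,70,120),(19,200,255))):
    for cn,c in(('top',t),('scene',s)):
        for ce,a,r in blobs(c,lo,hi):
            print(nm,cn,ce.round(1),a,'rect',np.round(r[0],1),np.round(r[1],1),round(r[2],1),'z0',plane(c,*ce,0.01)[:2])
  a=cv2.resize(t['pixels'][140:260,270:440],None,fx=4,fy=4,interpolation=cv2.INTER_CUBIC)
  cv2.imwrite('pics/crop1.png',a[:,:,::-1])
E
python3 m.py
```

```text
red scene [295.2  97.1] 673 rect [297.8  95.6] [12.3 73.6] 66.6 z0 [-0.1475  1.0876]
red scene [442.1 260.2] 69 rect [439.9 259.9] [27.5  3.2] 15.9 z0 [0.9843 0.2864]
red scene [159.  290.3] 659 rect [158.9 290.3] [43.5 17.8] 21.8 z0 [ 0.4488 -0.319 ]
red scene [145.  339.8] 941 rect [144.8 339.4] [46.4 23. ] 32.8 z0 [ 0.5491 -0.4379]
red scene [350.8 387. ] 2550 rect [348.1 388.8] [75.1 59.6] 32.6 z0 [ 0.98   -0.2341]
yel top [287.7  86.4] 702 rect [288.   84.5] [39. 32.] 90.0 z0 [0.9922 0.005 ]
yel top [317.7 185.9] 804 rect [317.5 189.7] [26.3 55.5] 34.1 z0 [ 0.608  -0.0949]
yel scene [258.2 255.1] 1028 rect [256.1 253.2] [52.1 33.1] 67.0 z0 [ 0.5576 -0.045 ]
yel scene [407.5 306.9] 1916 rect [403.4 311.3] [62.9 55.7] 31.4 z0 [0.9804 0.0524]
wood top [394.  150.4] 360 rect [393.5 150.4] [63.6  5.8] 5.7 z0 [ 0.7349 -0.3786]
wood top [373.  186.5] 313 rect [372.9 186.4] [37.7  8.6] 74.7 z0 [ 0.6021 -0.2945]
wood top [344.9 228.3] 193 rect [344.8 228.3] [ 6.5 29.2] 47.1 z0 [ 0.4526 -0.1866]
wood scene [548.1   3.5] 153 rect [544.5   4.5] [ 9. 29.] 90.0 z0 [0.2394 6.1244]
wood scene [
[... 300 characters left out ...]
6] 85.2 z0 [-0.332  0.745]
wood scene [501.3 145.1] 1603 rect [514.5 146. ] [74. 89.] 90.0 z0 [0.91  1.223]
wood scene [376.6 130.5] 970 rect [369.8 129.7] [69.2 36.2] 5.2 z0 [0.4089 0.9877]
wood scene [550.8 142.4] 96 rect [551.3 141.9] [ 4.8 42.6] 24.8 z0 [1.0779 1.4081]
wood scene [541.1 230.1] 1029 rect [529.5 223. ] [76. 59.] 90.0 z0 [1.181  0.6418]
wood scene [197.4 266. ] 212 rect [197.1 266.9] [ 8.9 27.3] 8.5 z0 [ 0.4566 -0.1911]
wood scene [495.4 362.4] 7985 rect [499.7 355.6] [101.2 143.4] 8.6 z0 [1.2025 0.0271]
wood scene [208. 314.] 622 rect [207.7 313.8] [55.1 12.4] 29.3 z0 [ 0.6055 -0.2915]
wood scene [216.8 368. ] 1150 rect [218.1 366.7] [ 11.4 108.3] 52.1 z0 [ 0.7299 -0.383 ]
```

View pics/crop1.png

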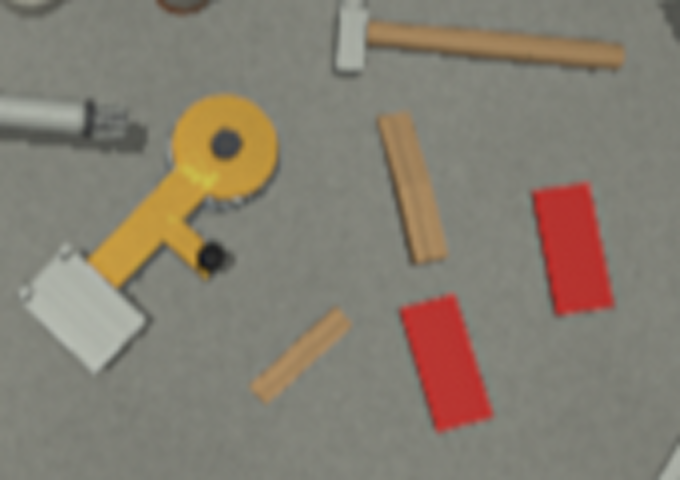

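The crop shows the larger wedge at crop (413,188), about 135 mm long, and the shorter one at (300,355), about 100 mm. The larger is the one meant. The knob is at crop (211,256) and the hub at (225,145).

```bash
cat > go.py <<'E'
from h import *
def go(p,yaw=None):
    s=read_state(); M=R.from_rotvec(s['orientation']).as_matrix()
    cy=np.degrees(np.arctan2(M[1,1],M[0,1]))
    d=M.T@(np.array(p)-s['position'])*100
    print('at',np.round(s['position'],4),'yaw',round(cy,1),'shift cm(tool now)',d.round(2),'rz deg',None if yaw is None else round(cy-yaw,1),'tilt',np.round(M[:,2],3))
E
python3 - <<'E'
from m import *
from go import go
np.set_printoptions(precision=4,suppress=True)
# shaft midline both views : gray-bright pixels columns
def line(c,box,thr):
    u0,v0,u1,v1=box; g=cv2.cvtColor(c['pixels'],cv2.COLOR_RGB2HSV)[v0:v1,u0:u1]
    m=(g[...,2]>thr)&(g[...,1]<40); n,l,st,ce=cv2.connectedComponentsWithStats(m.astype(np.uint8))
    i=1+np.argmax(st[1:,4]); p=np.argwhere(l==i)[:,::-1]+[u0,v0]
    vx,vy,x,y=cv2.fitLine(p.astype(np.float32),cv2.DIST_L2,0,.01,.01).ravel(); print(len(p),(x,y),(vx,vy)); return np.array([x,y]),np.array([vx,vy])
L=[]
for c,b in((t,(236,155,296,185)),(s,(290,185,350,240))):
    p,d=line(c,b,150); o,r1=ray(c,*(p-20*d)); _,r2=ray(c,*(p+20*d)); n=np.cross(r1,r2); L.append((n/np.linalg.norm(n),o))
d=np.cross(L[0][0],L[1][0]); d/=np.linalg.norm(d)*np.sign(d[1]); 
A=np.array([L[0][0],L[1][0],[0,1,0]]);b=[L[0][0]@L[0][1],L[1][0]@L[1][1],0.08]
print('shaft dir',d,'pt y=.08',np.linalg.solve(A,b))
print('hub',tri([ray(t,326.2,176.2),ray(s,261.5,263)]),plane(t,326.2,176.2,.087))
print('knob',tri([ray(t,322.6,203.6),ray(s,238.5,236)]),plane(t,322.6,203.6,.116))
go([.5,-.17,.26],85)
E
```

```text
249 (np.float32(262.56226), np.float32(165.90361)) (np.float32(0.9951183), np.float32(0.09868893))
1322 (np.float32(309.04388), np.float32(204.46898)) (np.float32(0.9872655), np.float32(-0.159081))
shaft dir [ 0.1852  0.9423 -0.2789] pt y=.08 [0.6446 0.08   0.1653]
hub [ 0.6303 -0.118   0.0735] [ 0.6261 -0.1173  0.087 ]
knob [ 0.5303 -0.0988  0.1008] [ 0.5268 -0.0983  0.116 ]
at [0.2085 0.4815 0.2308] yaw 66.6 shift cm(tool now) [-52.64 -48.2   -2.88] rz deg -18.4 tilt [-0.001 -0.001 -1.   ]
```

```bash
python3 -m inch '[0,0,0,0,0,-9.2,0, 0,0,0,0,0,-9.2,0, -2.9,-5.2,-0.24,0,0,0,0, -2.9,-5.2,-0.24,0,0,0,0, -2.9,-5.2,-0.24,0,0,0,0]'
python3 -m inch '[-2.9,-5.2,-0.24,0,0,0,0, -2.9,-5.2,-0.24,0,0,0,0, -2.9,-5.2,-0.24,0,0,0,0, -2.9,-5.2,-0.24,0,0,0,0, -2.9,-5.2,-0.24,0,0,0,0]'
python3 -m inch '[-2.9,-5.2,-0.24,0,0,0,0, -2.9,-5.2,-0.24,0,0,0,0, -2.9,-5.2,-0.24,0,0,0,0, -2.9,-5.2,-0.24,0,0,0,0, 0,0,0,0,0,0,0.5]'
python3 - <<'E'
from h import *
import pickle
c=snap('wrist','pics/w1.png');pickle.dump(c,open('w1.pkl','wb'))
from go import go
go([.5275,-.098,.2],86)
E
```

```text
clock: 0.78
position: [0.282, 0.3171, 0.2384]
orientation: [0.136, 3.139, -0.0]
contact_force: [1.4, -0.1, 0.3]
opening: 1.001
finger_force: 0.0
clock: 1.4
position: [0.4038, 0.0452, 0.2507]
orientation: [0.138, 3.138, 0.0]
contact_force: [1.6, 0.3, 0.3]
opening: 0.999
finger_force: 0.0
clock: 2.02
position: [0.5015, -0.1739, 0.259]
orientation: [-0.144, -3.138, 0.0]
contact_force: [-0.7, 0.2, -0.5]
opening: 0.818
finger_force: 0.0
at [ 0.5007 -0.1718  0.2591] yaw 84.8 shift cm(tool now) [-2.01  7.59  5.91] rz deg -1.2 tilt [-0.002  0.001 -1.   ]
```

View pics/w1.png

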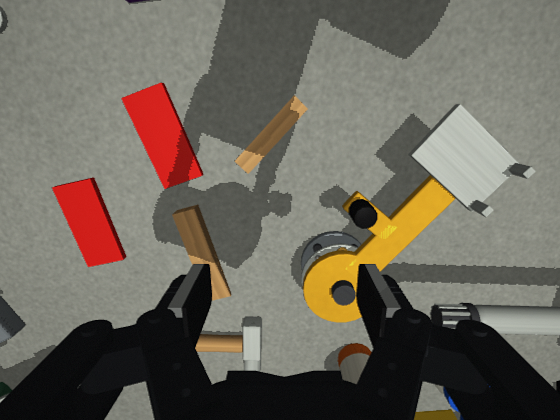

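The wrist picture shows the knob top at (363,212), hub bolt at (343,292), pad at (465,158), plates at (163,135) and (90,222), and the wedge at (203,252). I'll compute positions and the knob move.

```bash
cat > rect.py <<'E'
from h import *
def rects(c,lo,hi,z,amin=300,roi=None):
    h=cv2.cvtColor(c['pixels'],cv2.COLOR_RGB2HSV); m=cv2.inRange(h,np.array(lo),np.array(hi))
    if roi: k=np.zeros_like(m);k[roi[1]:roi[3],roi[0]:roi[2]]=1;m=m*k
    out=[]
    for k in cv2.findContours(m,cv2.RETR_EXTERNAL,cv2.CHAIN_APPROX_NONE)[0]:
        if cv2.contourArea(k)<amin: continue
        P=np.array([plane(c,*q,z)[:2] for q in k[:,0]],np.float32)
        (x,y),(w,hh),a=cv2.minAreaRect(P)
        if w<hh: w,hh,a=hh,w,a-90
        out.append((x,y,w,hh,a)); px=k[:,0].mean(0)
        print('px',px.round(),'c',round(x,4),round(y,4),'size',round(w,4),round(hh,4),'long axis deg',round(a,1))
    return out
E
python3 - <<'E'
from rect import *
import pickle
from go import go
c=pickle.load(open('w1.pkl','rb')); t=pickle.load(open('top0.pkl','rb'))
np.set_printoptions(precision=4,suppress=True)
rects(c,(0,150,60),(5,255,255),.010); rects(c,(8,80,40),(18,230,255),.012,roi=(165,85,315,310))
k=plane(c,363,213,.116);hb=plane(c,343,292,.087);print('knob',k,'hub',hb,np.linalg.norm(k[:2]-hb[:2]))
print('knob tri',tri([ray(c,363,213),ray(t,322.6,203.6)]),'hub tri',tri([ray(c,343,292),ray(t,326.2,176.2)]))
print('plates tri',tri([ray(c,162,135),ray(t,381,231)]),tri([ray(c,89.5,222),ray(t,413,202.5)]))
pd=[plane(c,*q,.082) for q in((458,104),(412,156),(470,211),(521,165))];print('pad corners',np.array(pd))
E
```

```text
px [ 89. 222.] c 0.5448 -0.4321 size 0.1149 0.0567 long axis deg 7.1
px [163. 135.] c 0.4449 -0.3136 size 0.1146 0.0544 long axis deg 14.1
px [203. 252.] c 0.6017 -0.293 size 0.1383 0.0373 long axis deg 10.2
px [270. 134.] c 0.4541 -0.1861 size 0.1054 0.023 long axis deg -48.8
knob [ 0.5253 -0.101   0.116 ] hub [ 0.6275 -0.1185  0.087 ] 0.10373436946873643
knob tri [ 0.528  -0.0992  0.1082] hub tri [ 0.6264 -0.1179  0.0878]
plates tri [ 0.441  -0.314   0.0117] [ 0.5424 -0.4356  0.0056]
pad corners [[ 0.4362 -0.0015  0.082 ]
 [ 0.4818 -0.0435  0.082 ]
 [ 0.5455  0.0189  0.082 ]
 [ 0.501   0.0659  0.082 ]]
```

```bash
python3 -m inch '[0,0,0,0,0,4.9,0.5, -0.62,3.75,2,0,0,0,0.5, -0.62,3.75,3,0,0,0,0.5, 0,0,5,0,0,0,0.5, 0,0,0,0,0,0,0.5]'
python3 - <<'E'
from h import *
import pickle
from go import go
go([.526,-.1,.084],80)
c=snap('wrist');pickle.dump(c,open('w2.pkl','wb'))
a=np.array(c['pixels'])[150:420,120:480];cv2.imwrite('pics/w2.png',cv2.resize(a,None,fx=2,fy=2)[:,:,::-1])
E
```

```text
clock: 2.7
position: [0.5231, -0.0963, 0.1573]
orientation: [-0.268, -3.122, -0.003]
contact_force: [0.5, -0.6, 0.3]
opening: 0.502
finger_force: 0.0
at [ 0.5231 -0.0963  0.1573] yaw 80.2 shift cm(tool now) [-0.4  -0.33  7.33] rz deg 0.2 tilt [-0.008  0.003 -1.   ]
```

View pics/w2.png

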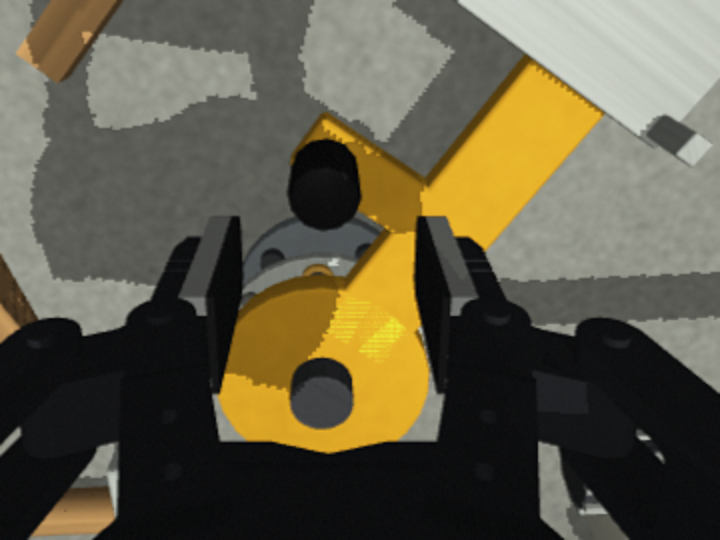

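The knob top is at crop (325,195), i.e. pixel (282,247), well centred between the fingers (crop 225 to 430).

```bash
python3 - <<'E'
from h import *
import pickle
from go import go
c=pickle.load(open('w2.pkl','rb'));k=plane(c,282.3,247.5,.116);print(k);go([k[0],k[1],.084],80)
E
```

```text
[ 0.52885322 -0.09794604  0.116     ]
at [ 0.5249 -0.0974  0.1598] yaw 80.1 shift cm(tool now) [-0.42  0.01  7.58] rz deg 0.1 tilt [-0.003  0.001 -1.   ]
```

```bash
python3 -m inch '[-0.4,0,2.5,0,0,0,0.5, 0,0,2.5,0,0,0,0.5, 0,0,2.5,0,0,0,0.5, 0,0,0,0,0,0,0.7, 0,0,0,0,0,0,0.9]' 25
python3 -m inch '[0,0,0,0,0,0,0.9, 0,0,0,0,0,0,0.9, 0,0,0,0,0,0,0.9, 0,0,0,0,0,0,0.9, 0,0,0,0,0,0,0.9]' 25
python3 - <<'E'
from go import *
go([.53,-.098,.084],80)
E
```

```text
clock: 3.38
position: [0.53, -0.0994, 0.0864]
orientation: [0.272, 3.129, -0.0]
contact_force: [-1.8, 0.2, -4.7]
opening: 0.271
finger_force: 26.1
clock: 4.0
position: [0.5301, -0.0994, 0.0864]
orientation: [0.271, 3.129, -0.001]
contact_force: [-4.4, 1.1, 6.6]
opening: 0.273
finger_force: 27.1
at [ 0.5301 -0.0994  0.0864] yaw 80.1 shift cm(tool now) [0.03 0.14 0.24] rz deg 0.1 tilt [ 0.001 -0.001 -1.   ]
```

```bash
python3 -m inch '[-0.05,1.03,0,0,0,5.7,0.9, -0.05,1.03,0,0,0,5.7,0.9, -0.05,1.03,0,0,0,5.7,0.9, -0.05,1.03,0,0,0,5.7,0.9, -0.05,1.03,0,0,0,5.7,0.9]' 25
python3 -m inch '[-0.05,1.03,0,0,0,5.7,0.9, -0.05,1.03,0,0,0,5.7,0.9, -0.05,1.03,0,0,0,5.7,0.9, -0.05,1.03,0,0,0,5.7,0.9, 0,0,0,0,0,0,0.9]' 25
python3 - <<'E'
from go import *
s=read_state();p=s['position'][:2]-[.6275,-.1175];print(np.linalg.norm(p),np.degrees(np.arctan2(p[1],p[0])))
go([.53,-.098,.084],80)
E
```

```text
clock: 4.62
position: [0.5516, -0.0528, 0.0864]
orientation: [1.038, 2.962, 0.0]
contact_force: [-1.2, -1.8, 3.1]
opening: 0.27
finger_force: 27.0
clock: 5.25
position: [0.5837, -0.0266, 0.0864]
orientation: [1.598, 2.7, 0.002]
contact_force: [0.8, -2.6, 3.3]
opening: 0.27
finger_force: 27.2
0.10092694580980216 115.72558171723382
at [ 0.5837 -0.0266  0.0864] yaw 28.8 shift cm(tool now) [-3.68 -8.14  0.22] rz deg -51.2 tilt [ 0.004 -0.001 -1.   ]
```

```bash
python3 -m inch '[-0.02,0.4,0,0,0,2,0.9, -0.02,0.3,0,0,0,2,0.9, 0,0.2,0,0,0,0,0.9, 0,0,0,0,0,0,0.9, 0,0,0,0,0,0,0.9]' 25
python3 - <<'E'
from go import *
s=read_state();p=s['position'][:2]-[.6275,-.1175];print(np.linalg.norm(p),np.degrees(np.arctan2(p[1],p[0])),s['contact_force'])
E
```

```text
clock: 5.88
position: [0.584, -0.0271, 0.0861]
orientation: [-1.687, -2.641, 0.019]
contact_force: [-28.5, -20.6, 21.2]
opening: 0.271
finger_force: 31.3
0.10037984546317005 115.70614862716725 [-28.45923802 -20.58618601  21.21218296]
```

```bash
python3 -m inch '[0.02,-0.8,0,0,0,0,0.9, 0,0,0,0,0,0,0.45, 0,0,0,0,0,0,0.45, 0,0,0,0,0,0,0.45, 0,0,-3,0,0,0,0.45]' 25
python3 -m inch '[0,0,-5,0,0,0,0.45, 0,0,-5,0,0,-10.5,0.45, 0,0,0,0,0,-10.5,0.45, 0,0,0,0,0,-10.5,0.45, 0,0,0,0,0,-10.5,0.45]'
python3 -m inch '[0,0,0,0,0,-10.5,0.45, 0,3,0,0,0,0,0.45, 0,3,0,0,0,0,0.45, 0,0,0,0,0,0,0.45, 0,0,0,0,0,0,0.45]'
python3 - <<'E'
from h import *
import pickle
from go import go
c=snap('wrist','pics/w3.png');pickle.dump(c,open('w3.pkl','wb'))
go([.45,.02,.22],77.5)
E
```

```text
clock: 6.5
position: [0.5813, -0.0248, 0.1131]
orientation: [-1.689, -2.642, 0.003]
contact_force: [0.6, -0.5, 0.2]
opening: 0.547
finger_force: 0.0
clock: 7.12
position: [0.5829, -0.0251, 0.215]
orientation: [-0.622, -3.079, -0.0]
contact_force: [-0.9, 1.3, 0.3]
opening: 0.552
finger_force: 0.0
clock: 7.75
position: [0.5959, 0.0328, 0.2149]
orientation: [-0.347, -3.122, 0.0]
contact_force: [0.9, -0.8, -0.2]
opening: 0.548
finger_force: 0.0
at [0.5959 0.0325 0.215 ] yaw 77.3 shift cm(tool now) [13.95 -4.43 -0.5 ] rz deg -0.2 tilt [-0. -0. -1.]
```

View pics/w3.png

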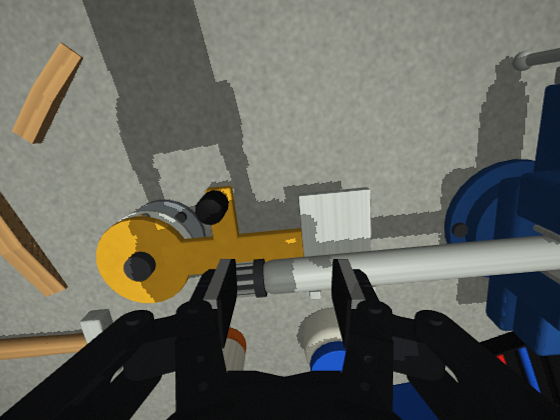

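```bash
python3 -m inch '[5.5,0,0,0,0,-6.6,0.45, 6,0,0,0,0,0,0.45, 3,2,0,0,-10.5,0,0.45, 0,0,0,0,-10.5,0,0.45, 0,0,0,0,-10.5,0,0.45]'
python3 -m inch '[0,0,0,0,-10.5,0,0.45, 0,0,0,0,0,0,0.45, 0,0,0,0,0,0,0.45, 0,0,0,0,0,0,0.45, 0,0,0,0,0,0,0.45]'
python3 - <<'E'
from h import *
import pickle
from go import go
c=snap('wrist','pics/w4.png');pickle.dump(c,open('w4.pkl','wb'))
go([.45,.02,.22],77.5)
E
```

```text
clock: 8.43
position: [0.4548, 0.0743, 0.2164]
orientation: [0.138, 2.58, -0.038]
contact_force: [0.5, -1.1, -0.2]
opening: 0.55
finger_force: 0.0
clock: 9.05
position: [0.455, 0.0721, 0.2219]
orientation: [0.152, 2.495, -0.083]
contact_force: [-0.8, -0.3, 0.6]
opening: 0.546
finger_force: 0.0
at [0.4549 0.0722 0.2218] yaw 82.6 shift cm(tool now) [ 0.03 -5.23  0.36] rz deg 5.1 tilt [ 0.593 -0.096 -0.8  ]
```

View pics/w4.png

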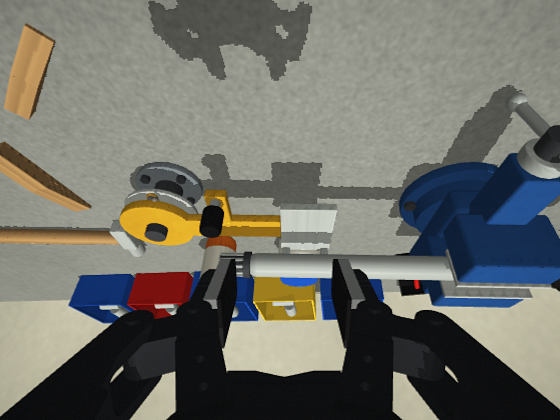

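The arm is out and parallel to the shaft: pad at (308,220), ears around v=240, and the shaft band at v 255 to 278. I'll enlarge both views for exact edges.

```bash
python3 - <<'E'
from h import *
import pickle
a=pickle.load(open('w3.pkl','rb'))['pixels'][180:300,260:390];b=pickle.load(open('w4.pkl','rb'))['pixels'][180:300,250:380]
z=lambda q:cv2.resize(q,None,fx=3,fy=5,interpolation=cv2.INTER_LINEAR)
cv2.imwrite('pics/pair.png',np.hstack([z(a),np.zeros((600,10,3),np.uint8),z(b)])[:,:,::-1])
E
```

```text
(no output)
```

View pics/pair.png

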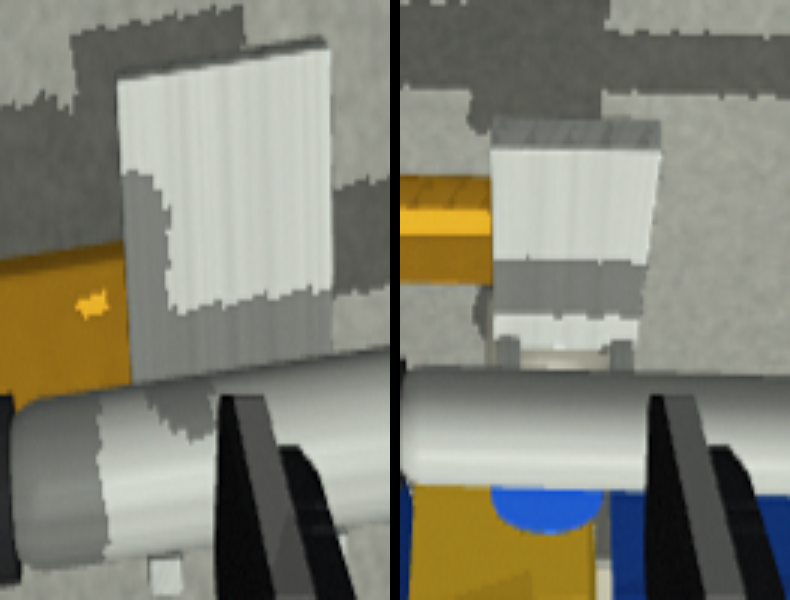

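```bash
python3 - <<'E'
from h import *
import pickle
from scipy.optimize import least_squares
np.set_printoptions(precision=4,suppress=True)
a=pickle.load(open('w3.pkl','rb'));b=pickle.load(open('w4.pkl','rb'))
c1=tri([ray(a,299.3,196),ray(b,280.3,210)]);c2=tri([ray(a,370,189.4),ray(b,337,210)])
print('pad front corners',c1,c2,np.linalg.norm(c2-c1)); e=(c2-c1);print('pad yaw',np.degrees(np.arctan2(e[1],e[0]))-90)
E=[(a,(303.3,257),(390,249.2),1),(a,(296.7,292.4),(390,284.8),-1),(b,(256.7,253.4),(380,255),1),(b,(256.7,276.6),(380,279),-1)]
PL=[]
for c,p,q,sg in E:
    o,r1=ray(c,*p);_,r2=ray(c,*q);n=np.cross(r1,r2);n/=np.linalg.norm(n); PL.append((n,o))
def f(v,r=.014):
    x,z,yw=v; d=np.array([-np.sin(yw),np.cos(yw),0]);out=[]
    P=np.array([x,.07,z])
    for (n,o),(c,p,q,sg) in zip(PL,E):
        for k in(-.05,0,.05): out.append(abs(n@(P+k*d-o))-r)
    return np.array(out)
s=least_squares(f,[.64,.12,-.11]);print('axis x at y=.07, z, yaw',s.x[:2],np.degrees(s.x[2]),'res mm',s.fun*1e3)
print('underside gap to pad measured',s.x[1]-.014-(c1[2]+c2[2])/2,'to .082',s.x[1]-.096)
yw=s.x[2];X=np.array([np.cos(yw),np.sin(yw)]);Y=np.array([-X[1],X[0]]);m=((c1+c2)/2)[:2];P=np.array([s.x[0],.07]);
print('pad centre by front+55mm',m+.055*X,'axis offset across from front edge',(P-m)@X); print(P+Y*((m-P)@Y))
E
```

```text
pad front corners [0.5963 0.0468 0.0831] [0.6046 0.1095 0.0815] 0.06321919737810082
pad yaw -7.596159311337075
axis x at y=.07, z, yaw [0.6307 0.1367] -7.115274368349838 res mm [-11.9195 -11.9727 -12.0259  13.5284  13.7245  13.9206  -0.4505  -0.1954
   0.0597  -2.3928  -2.3931  -2.3935]
underside gap to pad measured 0.04034758124057304 to .082 0.04066392019466866
pad centre by front+55mm [0.655  0.0713] axis offset across from front edge 0.031010066650733064
[0.6312 0.0743]
```

```bash
python3 - <<'E'
from h import *
import pickle
from scipy.optimize import least_squares
np.set_printoptions(precision=4,suppress=True)
a=pickle.load(open('w3.pkl','rb'));b=pickle.load(open('w4.pkl','rb'))
E=[(a,(303.3,257),(390,249.2),1),(a,(296.7,292.4),(390,284.8),-1),(b,(256.7,253.4),(380,255),1),(b,(256.7,276.6),(380,279),-1)]
PL=[]
for c,p,q,sg in E:
    o,r1=ray(c,*p);_,r2=ray(c,*q);n=np.cross(r1,r2);n/=np.linalg.norm(n); n*=-np.sign(n@c['T'][:3,1]); PL.append((n,o)) # n points image-down
def f(v,ix=(0,1,2,3)):
    x,z,yw=v; d=np.array([-np.sin(yw),np.cos(yw),0]);P=np.array([x,.07,z])
    return np.array([PL[i][0]@(P+k*d-PL[i][1])-E[i][3]*.014 for i in ix for k in(-.05,0,.05)])
for ix in((0,1,2,3),(0,2)):
    s=least_squares(f,[.65,.12,-.11],args=(ix,));print('x at y=.07, z, yaw',s.x[:2],np.degrees(s.x[2]),'gap',s.x[1]-.096,'res mm',s.fun*1e3)
E
```

```text
x at y=.07, z, yaw [0.6552 0.1238] -7.115274342103522 gap 0.027815751921359405 res mm [ 0.0195  0.0728  0.126   0.1534 -0.0427 -0.2388 -0.5759 -0.3208 -0.0657
  0.2994  0.2998  0.3001]
x at y=.07, z, yaw [0.6548 0.1244] -6.928647946903823 gap 0.02836089182691859 res mm [ 0.0928 -0.     -0.0928 -0.1797 -0.      0.1797]
```

Gap is about 28 mm and the pad sits right under the shaft (axis x 0.655 against pad centre 0.655). One plate leaves about 18 mm, just within the wedge's 5 to 19 mm range. So I'll use one plate, then check the rest by feel. I'm going to the near plate.

```bash
python3 -m inch '[0,0,0,0,10.5,0,0.2, 0,0,0,0,10.5,0,0.2, 0,0,0,0,10.5,0,0.2, 0,0,0,0,10.5,0,0.2, 0,0,0,0,0,-10.5,0.2]'
python3 -m inch '[0,0,0,0,0,-10.5,0.2, 2.06,-5.3,0.9,0,0,0,0.2, 2.06,-5.3,0.9,0,0,0,0.2, 2.06,-5.3,0.9,0,0,0,0.2, 2.06,-5.3,0.9,0,0,0,0.2]'
python3 -m inch '[2.06,-5.3,0.9,0,0,0,0.2, 2.06,-5.3,0.9,0,0,0,0.2, 2.06,-5.3,0.9,0,0,0,0.2, 0,0,0,0,0,0,0.2, 0,0,0,0,0,0,0.2]'
python3 - <<'E'
from rect import *
import pickle
from go import go
c=snap('wrist');pickle.dump(c,open('w5.pkl','wb'))
r=rects(c,(0,150,60),(5,255,255),.010)
w1=pickle.load(open('w1.pkl','rb'))
for x,y,w,h,a in r:
    A=np.radians(a); g=np.array([x,y])-.041*np.array([np.cos(A),np.sin(A)]); print(g); go([*g,.03],90+a)
E
```

```text
clock: 9.72
position: [0.4565, 0.072, 0.2207]
orientation: [0.087, -3.045, 0.011]
contact_force: [0.0, 0.1, -0.7]
opening: 0.8
finger_force: 0.0
clock: 10.35
position: [0.421, -0.1551, 0.1911]
orientation: [0.361, -3.029, -0.0]
contact_force: [1.1, -0.2, 0.4]
opening: 0.804
finger_force: 0.0
clock: 10.98
position: [0.396, -0.3223, 0.1681]
orientation: [0.36, -3.028, -0.002]
contact_force: [-0.7, 0.5, -0.3]
opening: 0.802
finger_force: 0.0
px [143. 289.] c 0.522 -0.4361 size 0.0751 0.0537 long axis deg 7.2
px [278. 250.] c 0.4445 -0.3152 size 0.116 0.0516 long axis deg 14.0
[ 0.48131666 -0.44121366]
at [ 0.3963 -0.3218  0.1684] yaw 103.6 shift cm(tool now) [ -6.68 -13.76  13.13] rz deg 6.4 tilt [-0.091 -0.01  -0.996]
[ 0.40473913 -0.32511153]
at [ 0.3963 -0.3218  0.1684] yaw 103.6 shift cm(tool now) [-2.   -0.68 13.71] rz deg -0.5 tilt [-0.091 -0.01  -0.996]
```

```bash
python3 -m inch '[0,0,0,0,-5.3,-0.5,0.2, -0.73,-0.52,0,0,0,0,0.2, 0,0,4.5,0,0,0,0.2, 0,0,4.5,0,0,0,0.2, 0,0,3.5,0,0,0,0.2]'
python3 - <<'E'
from go import *
go([.4047,-.3251,-.002],104)
E
```

```text
clock: 11.65
position: [0.4052, -0.3236, 0.0421]
orientation: [0.387, -3.116, -0.017]
contact_force: [0.3, 0.3, 0.3]
opening: 0.799
finger_force: 0.0
at [ 0.4052 -0.3236  0.0421] yaw 104.1 shift cm(tool now) [ 0.08 -0.18  4.41] rz deg 0.1 tilt [-0.003  0.011 -1.   ]
```

```bash
python3 -m inch '[0.08,-0.15,1.5,0.6,0,0,0.2, 0,0,1.5,0,0,0,0.2, 0,0,1.3,0,0,0,0.2, 0,0,0,0,0,0,0.8, 0,0,0,0,0,0,0.8]' 40
python3 -m inch '[0,0,0,0,0,0,0.8, 0,0,0,0,0,0,0.8, 0,0,0,0,0,0,0.8, 0,0,0,0,0,0,0.8, 0,0,0,0,0,0,0.8]' 40
python3 - <<'E'
from go import *
s=read_state();print(s['opening']*85,s['contact_force']);go([.4047,-.3251,-.002],104)
E
```

```text
clock: 12.28
position: [0.4043, -0.3265, 0.001]
orientation: [-0.384, 3.116, -0.001]
contact_force: [0.3, -0.8, -0.3]
opening: 0.59
finger_force: 41.9
clock: 12.9
position: [0.4039, -0.3262, 0.0005]
orientation: [-0.384, 3.117, 0.001]
contact_force: [1.5, 0.3, -0.2]
opening: 0.595
finger_force: 41.9
50.60593851598167 [ 1.53501115  0.28141198 -0.24202602]
at [ 0.4039 -0.3262  0.0005] yaw 104.0 shift cm(tool now) [-0.11  0.09  0.25] rz deg 0.0 tilt [ 0.001  0.    -1.   ]
```

```bash
python3 -m inch '[0,0,-5,0,0,0,0.8, 0,0,-6,0,0,10.5,0.8, 0,0,-6,0,0,10.5,0.8, -0.95,5.32,0,0,0,0,0.8, -0.95,5.32,0,0,0,0,0.8]'
python3 -m inch '[-0.95,5.32,0,0,0,0,0.8, -0.95,5.32,0,0,0,0,0.8, -0.95,5.32,0,0,0,0,0.8, -0.95,5.32,0,0,0,0,0.8, -0.95,5.32,0,0,0,0,0.8]'
python3 -m inch '[-0.95,5.32,0,0,0,0,0.8, 0,0,0,0,0,0,0.8, 0,0,0,0,0,0,0.8, 0,0,0,0,0,0,0.8, 0,0,0,0,0,0,0.8]'
python3 - <<'E'
from go import *
from rect import *
import pickle
go([.531,.0868,.087],83)
c=snap('wrist','pics/w6.png');pickle.dump(c,open('w6.pkl','wb'))
s=read_state();print(s['opening'],s['finger_force']); rects(c,(0,150,60),(5,255,255),s['position'][2]+.0095)
E
```

```text
clock: 13.52
position: [0.4357, -0.2223, 0.1714]
orientation: [0.194, 3.133, -0.001]
contact_force: [-0.1, -0.3, -1.2]
opening: 0.594
finger_force: 42.3
clock: 14.15
position: [0.515, 0.0371, 0.1708]
orientation: [0.191, 3.135, 0.001]
contact_force: [0.5, -0.2, -1.1]
opening: 0.595
finger_force: 42.3
clock: 14.78
position: [0.5306, 0.0859, 0.1709]
orientation: [0.193, 3.135, 0.001]
contact_force: [-0.1, 0.4, -0.9]
opening: 0.593
finger_force: 42.4
at [0.5306 0.0859 0.1709] yaw 82.9 shift cm(tool now) [-0.02  0.09  8.39] rz deg -0.1 tilt [ 0.001  0.    -1.   ]
0.5890220041480507 42.355844378471375
px [284. 307.] c 0.55 0.0838 size 0.0752 0.0519 long axis deg -6.9
```

View pics/w6.png

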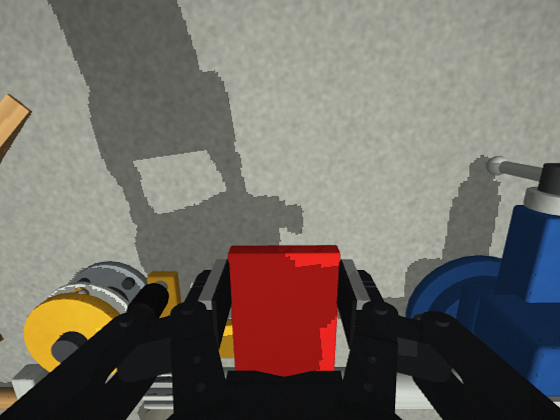

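The plate is held square and level (yaw -6.9°). Now I'll lower it and slide it in.

```bash
python3 -m inch '[0,0.1,4.2,0,0,0,0.8, 0,0,4.1,0,0,0,0.8, 0,0,0,0,0,0,0.8, -2,0,0,0,0,0,0.8, -2,0,0,0,0,0,0.8]'
python3 -m inch '[-0.7,0,0.2,0,0,0,0.8, 0,0,0.15,0,0,0,0.8, 0,0,0.1,0,0,0,0.8, 0,0,0,0,0,0,0.8, 0,0,0,0,0,0,0.8]'
python3 - <<'E'
from go import *
go([.586,.0799,.0825],83)
E
```

```text
clock: 15.45
position: [0.5721, 0.0829, 0.0901]
orientation: [0.191, 3.132, 0.001]
contact_force: [0.4, 0.2, 0.4]
opening: 0.592
finger_force: 42.4
clock: 16.08
position: [0.5773, 0.0824, 0.0835]
orientation: [0.19, 3.135, 0.001]
contact_force: [-0.2, 0.2, -0.6]
opening: 0.587
finger_force: 42.4
at [0.5773 0.0824 0.0835] yaw 83.1 shift cm(tool now) [-0.9  -0.15  0.1 ] rz deg 0.1 tilt [ 0.001  0.    -1.   ]
```

```bash
python3 -m inch '[-0.2,-0.12,0.05,0,0,0,0.8, -0.3,0,0.05,0,0,0,0.8, -0.2,0,0,0,0,0,0.8, -0.2,0,0,0,0,0,0.8, 0,0,0,0,0,0,0.8]'
python3 - <<'E'
from go import *
go([.586,.0799,.0825],83)
E
```

```text
clock: 16.7
position: [0.5847, 0.0803, 0.0821]
orientation: [-0.19, -3.133, -0.001]
contact_force: [-5.9, 1.5, 3.4]
opening: 0.589
finger_force: 42.7
at [0.5847 0.0803 0.0821] yaw 83.0 shift cm(tool now) [-0.13 -0.02 -0.04] rz deg 0.0 tilt [-0.003  0.001 -1.   ]
```

```bash
python3 -m inch '[-0.1,0,0,0,0,0,0.8, -0.05,0,0,0,0,0,0.8, 0,0,0,0,0,0,0.8, 0,0,0,0,0,0,0.8, 0,0,0,0,0,0,0.8]'
python3 -m inch '[0,0,0,0,0,0,0.25, 0,0,0,0,0,0,0.25, 0,0,0,0,0,0,0.25, 0,0,-1,0,0,0,0.25, 0,0,-4,0,0,0,0.25]'
python3 -m inch '[5,0,-4,0,0,0,0.25, 5,0,0,0,0,0,0.25, 0,0,0,0,0,0,0.25, 0,0,0,0,0,0,0.25, 0,0,0,0,0,0,0.25]'
python3 - <<'E'
from rect import *
import pickle
from go import go
c=snap('wrist');pickle.dump(c,open('w7.pkl','wb'))
rects(c,(0,150,60),(5,255,255),.092); t=snap('top'); pickle.dump(t,open('t7.pkl','wb'));rects(t,(0,150,60),(5,255,255),.01,amin=100,roi=(280,100,450,260))
go([.48,.08,.2],83)
b=c['pixels'][150:420,180:460];cv2.imwrite('pics/w7.png',cv2.resize(b,None,fx=2.2,fy=2.2)[:,:,::-1])
E
```

```text
clock: 17.32
position: [0.5848, 0.0803, 0.0821]
orientation: [-0.19, -3.13, -0.001]
contact_force: [-11.0, 2.0, 6.2]
opening: 0.591
finger_force: 43.1
clock: 17.95
position: [0.5865, 0.0798, 0.1313]
orientation: [-0.19, -3.132, -0.0]
contact_force: [-0.0, -1.1, 0.3]
opening: 0.752
finger_force: 0.0
clock: 18.58
position: [0.4908, 0.0916, 0.1715]
orientation: [0.191, 3.134, 0.001]
contact_force: [0.0, -0.6, -0.2]
opening: 0.746
finger_force: 0.0
px [284. 338.] c 0.601 0.0784 size 0.0726 0.0516 long axis deg -7.1
px [413. 202.] c 0.544 -0.4335 size 0.1108 0.0501 long axis deg 7.1
at [0.4904 0.0916 0.1711] yaw 83.0 shift cm(tool now) [ 0.89 -1.28 -2.89] rz deg 0.0 tilt [ 0.001  0.    -1.   ]
```

View pics/w7.png

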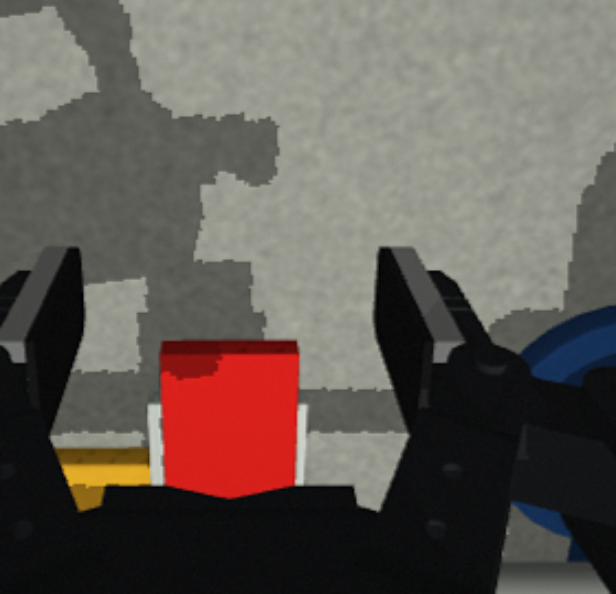

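The plate lies flat and centred on the pad: margins at crop 148–161 and 298–307, yaw -7.1°. The spare is undisturbed. Now the wedge.

```bash
python3 -m inch '[0,0,0,0,0,-8.6,0.35, 0,0,0,0,0,-8.6,0.35, 0.12,-5,0,0,0,0,0.35, 0.12,-5,0,0,0,0,0.35, 0.12,-5,0,0,0,0,0.35]'
python3 -m inch '[0.12,-5,0,0,0,0,0.35, 0.12,-5,0,0,0,0,0.35, 0.12,-5,0,0,0,0,0.35, 0.12,-5,0,0,0,0,0.35, 0.12,-5,0,0,0,0,0.35]'
python3 -m inch '[0,0,0,0,0,0,0.35, 0,0,0,0,0,0,0.35, 0,0,0,0,0,0,0.35, 0,0,0,0,0,0,0.35, 0,0,0,0,0,0,0.35]'
python3 - <<'E'
from rect import *
import pickle
from go import go
c=snap('wrist');pickle.dump(c,open('w8.pkl','wb'))
go([.5505,-.302,.03],100.2)
for n in('w1','w4','w8'):
    d=pickle.load(open(n+'.pkl','rb')); h=cv2.cvtColor(d['pixels'],cv2.COLOR_RGB2HSV);m=cv2.inRange(h,np.array((8,80,30)),np.array((18,240,255)))
    print(n)
    for k in cv2.findContours(m,cv2.RETR_EXTERNAL,cv2.CHAIN_APPROX_NONE)[0]:
        if cv2.contourArea(k)<500: continue
        p=cv2.approxPolyDP(k,3,True)[:,0]; print(cv2.contourArea(k),p.tolist()); 
        for q in p: print('   ',plane(d,*q,0)[:2].round(4),plane(d,*q,.019)[:2].round(4)) if n!='w4' and len(p)<9 else 0
E
```

```text
clock: 19.3
position: [0.5134, -0.0581, 0.171]
orientation: [-0.281, 3.128, 0.001]
contact_force: [0.2, -0.1, -0.4]
opening: 0.649
finger_force: 0.0
clock: 19.92
position: [0.5516, -0.3056, 0.1706]
orientation: [-0.28, 3.128, 0.001]
contact_force: [0.6, 0.1, 0.4]
opening: 0.651
finger_force: 0.0
clock: 20.55
position: [0.5515, -0.3029, 0.1715]
orientation: [-0.282, 3.128, 0.0]
contact_force: [-0.1, -0.1, -0.1]
opening: 0.65
finger_force: 0.0
at [ 0.5514 -0.3031  0.1714] yaw 100.3 shift cm(tool now) [ 0.09  0.12 14.14] rz deg 0.1 tilt [ 0.001  0.    -1.   ]
w1
738.0 [[196, 351], [240, 352], [242, 336], [200, 334]]
    [ 0.7667 -0.3343] [ 0.7506 -0.3263]
    [ 0.7749 -0.2671] [ 0.7583 -0.2623]
    [ 0.7457 -0.2601] [ 0.7306 -0.2557]
    [ 0.7363 -0.3227] [ 0.7215 -0.3153]
2026.0 [[177, 210], [172, 215], [192, 264], [209, 264], [212, 299], [230, 295], [198, 205]]
    [ 0.5393 -0.3191] [ 0.5338 -0.3119]
    [ 0.5455 -0.3271] [ 0.5398 -0.3195]
    [ 0.6193 -0.3136] [ 0.6101 -0.3067]
    [ 0.6215 -0.29  ] [ 0.6122 -0.2841]
    [ 0.6777 -0.2949] [ 0.6657 -0.2888]
    [ 0.6735 -0.2679] [ 0.6
[... 561 characters left out ...]
767  -0.3509] [ 0.7494 -0.3488]
    [ 0.7756 -0.2535] [ 0.7574 -0.2573]
    [ 0.7453 -0.2555] [ 0.729  -0.2592]
907.0 [[85, 312], [88, 320], [98, 323], [123, 312], [135, 313], [139, 322], [162, 316], [100, 299], [93, 300]]
3562.0 [[270, 174], [271, 297], [297, 297], [300, 175]]
    [ 0.54  -0.319] [ 0.536  -0.3189]
    [ 0.6792 -0.2946] [ 0.6668 -0.296 ]
    [ 0.6739 -0.2656] [ 0.6619 -0.2687]
    [ 0.5356 -0.2894] [ 0.532 -0.291]
3117.5 [[477, 68], [372, 128], [380, 148], [387, 150], [483, 92]]
    [ 0.4109 -0.1509] [ 0.4147 -0.1609]
    [ 0.4787 -0.2305] [ 0.4785 -0.2358]
    [ 0.4956 -0.218 ] [ 0.4944 -0.2239]
    [ 0.4963 -0.2107] [ 0.495  -0.2171]
    [ 0.4293 -0.1381] [ 0.432  -0.1489]
```

The length (about 139 mm with the far end at z≈0–5 mm, against 128 mm if the far end were 19 mm thick) and the taper in w4 put the thin end pointing away from the robot. I'll grip the rear block.

```bash
python3 -m inch '[-0.44,0.12,0,0,0,0.5,0.35, 0,0,5,0,0,0,0.35, 0,0,5,0,0,0,0.35, 0,0,4.5,0,0,0,0.35, 0,0,1.4,0,0,0,0.35]'
python3 - <<'E'
from go import *
go([.5555,-.3012,.002],99.8)
E
python3 -m inch '[0,0,1,0,0,0,0.35, 0,0,0,0,0,0,0.9, 0,0,0,0,0,0,0.9, 0,0,0,0,0,0,0.9, 0,0,0,0,0,0,0.9]' 60
python3 - <<'E'
from go import *
s=read_state();print(s['opening']*85,s['contact_force']);go([.5555,-.3012,.002],99.8)
E
```

```text
clock: 21.22
position: [0.5543, -0.3003, 0.0093]
orientation: [0.266, -3.128, -0.006]
contact_force: [0.4, -0.9, 0.3]
opening: 0.648
finger_force: 0.0
at [ 0.5543 -0.3003  0.0093] yaw 99.7 shift cm(tool now) [-0.1  -0.11  0.73] rz deg -0.1 tilt [-0.003  0.004 -1.   ]
clock: 21.85
position: [0.5565, -0.3021, 0.0039]
orientation: [-0.266, 3.127, -0.002]
contact_force: [-1.7, 0.1, 5.8]
opening: 0.335
finger_force: 61.2
28.455567502121273 [-1.74072344  0.05057745  5.84948737]
at [ 0.5565 -0.3021  0.0039] yaw 99.7 shift cm(tool now) [0.09 0.11 0.19] rz deg -0.1 tilt [ 0.004 -0.001 -1.   ]
```

```bash
python3 -m inch '[0,0,0,0,0,0,0.45, 0,0,0,0,0,0,0.45, 0,0,-0.7,0,0,0,0.45, 0,0,0,0,0,0,0.45, 0,0,0,0,0,0,0.9]' 60
python3 -m inch '[0,0,0,0,0,0,0.9, 0,0,0,0,0,0,0.9, 0,0,0,0,0,0,0.9, 0,0,0,0,0,0,0.9, 0,0,0,0,0,0,0.9]' 60
python3 - <<'E'
from go import *
s=read_state();print(s['opening']*85,s['contact_force']);go([.5555,-.3012,.002],99.8)
E
```

```text
clock: 22.48
position: [0.5557, -0.3015, 0.0093]
orientation: [-0.267, 3.129, 0.0]
contact_force: [-0.3, 0.9, 1.0]
opening: 0.353
finger_force: 0.4
clock: 23.1
position: [0.5559, -0.3016, 0.0096]
orientation: [-0.267, 3.129, -0.0]
contact_force: [-0.6, 0.2, 6.1]
opening: 0.331
finger_force: 59.8
28.09289728874733 [-0.61273246  0.19248557  6.08496044]
at [ 0.5559 -0.3016  0.0096] yaw 99.7 shift cm(tool now) [0.03 0.05 0.76] rz deg -0.1 tilt [ 0.002  0.    -1.   ]
```

```bash
python3 -m inch '[0,0,-5.8,0,0,0,0.9, 0,0,-6,0,0,8.4,0.9, 0,0,-6,0,0,8.4,0.9, 1.31,4.79,0,0,0,0,0.9, 1.31,4.79,0,0,0,0,0.9]'
python3 -m inch '[1.31,4.79,0,0,0,0,0.9, 1.31,4.79,0,0,0,0,0.9, 1.31,4.79,0,0,0,0,0.9, 1.31,4.79,0,0,0,0,0.9, 1.31,4.79,0,0,0,0,0.9]'
python3 -m inch '[1.31,4.79,0,0,0,0,0.9, 0,0,2,0,0,0,0.9, 0,0,2,0,0,0,0.9, 0,0,0,0,0,0,0.9, 0,0,0,0,0,0,0.9]'
python3 - <<'E'
from rect import *
import pickle
from go import go
c=snap('wrist');pickle.dump(c,open('w9.pkl','wb'))
go([.4992,.0908,.105],82.9);s=read_state();print(s['opening'],s['finger_force'])
rects(c,(8,80,30),(18,240,255),s['position'][2]+.009,roi=(180,100,380,420))
rects(c,(0,150,60),(5,255,255),.092)
E
```

```text
clock: 23.72
position: [0.5408, -0.2025, 0.1873]
orientation: [0.195, 3.134, 0.001]
contact_force: [0.2, 0.8, -1.4]
opening: 0.329
finger_force: 59.7
clock: 24.35
position: [0.5049, 0.044, 0.1868]
orientation: [0.194, 3.135, 0.001]
contact_force: [-0.1, -0.0, -0.9]
opening: 0.326
finger_force: 59.7
clock: 24.98
position: [0.4988, 0.0915, 0.1477]
orientation: [0.194, 3.134, 0.001]
contact_force: [0.5, -0.1, -1.2]
opening: 0.333
finger_force: 59.7
at [0.499  0.0914 0.148 ] yaw 82.9 shift cm(tool now) [-0.02 -0.07  4.3 ] rz deg 0.0 tilt [ 0.002  0.001 -1.   ]
0.3280033208471648 59.70989942550659
px [284. 299.] c 0.5143 0.0898 size 0.0837 0.0306 long axis deg -7.1
```

```bash
python3 -m inch '[0,-0.08,2.2,0,0,0,0.9, 0,0,2.1,0,0,0,0.9, 0,0,0.2,0,0,0,0.9, 0,0,0,0,0,0,0.9, 0,0,0,0,0,0,0.9]'
python3 - <<'E'
from go import *
s=read_state();print(s['contact_force']);go([.655,.0713,.102],82.9)
E
python3 -m inch '[-2,0,0,0,0,0,0.9, -2,0,0,0,0,0,0.9, -2,0,0,0,0,0,0.9, -1,0,0,0,0,0,0.9, 0,0,0,0,0,0,0.9]'
python3 - <<'E'
from go import *
s=read_state();print(s['contact_force']);go([.655,.0713,.102],82.9)
E
```

```text
clock: 25.65
position: [0.4992, 0.0909, 0.1034]
orientation: [0.193, 3.133, 0.001]
contact_force: [-0.4, 0.2, -0.9]
opening: 0.329
finger_force: 59.7
[-0.39899507  0.24338003 -0.87956971]
at [0.4992 0.0909 0.1034] yaw 82.9 shift cm(tool now) [-15.71  -0.03   0.18] rz deg 0.0 tilt [ 0.003  0.001 -1.   ]
clock: 26.28
position: [0.5682, 0.0822, 0.1026]
orientation: [0.193, 3.134, 0.001]
contact_force: [-0.0, 0.1, -0.6]
opening: 0.33
finger_force: 59.7
[-0.01202582  0.13465043 -0.63943311]
at [0.5682 0.0822 0.1026] yaw 82.9 shift cm(tool now) [-8.75 -0.01  0.07] rz deg 0.0 tilt [ 0.001  0.    -1.   ]
```

```bash
python3 -m inch '[-1.0,0,0.05,0,0,0,0.9, -0.5,0,0,0,0,0,0.9, -0.3,0,0,0,0,0,0.9, 0,0,0,0,0,0,0.9, 0,0,0,0,0,0,0.9]'
python3 - <<'E'
from go import *
s=read_state();print(s['contact_force']);go([.655,.0713,.102],82.9)
E
```

```text
clock: 26.9
position: [0.5856, 0.0801, 0.1019]
orientation: [0.193, 3.135, 0.001]
contact_force: [-0.3, 0.2, -1.8]
opening: 0.327
finger_force: 59.7
[-0.28343249  0.2417799  -1.81635299]
at [0.5856 0.0801 0.1019] yaw 82.9 shift cm(tool now) [-6.99 -0.02 -0.01] rz deg 0.0 tilt [ 0.001  0.    -1.   ]
```

Tip is about 52 mm past the axis. Continuing gently.

```bash
python3 -m inch '[-0.3,0,0,0,0,0,0.9, -0.2,0,0,0,0,0,0.9, -0.2,0,0,0,0,0,0.9, 0,0,0,0,0,0,0.9, 0,0,0,0,0,0,0.9]'
python3 - <<'E'
from go import *
s=read_state();print(s['contact_force']);go([.655,.0713,.102],82.9)
E
```

```text
clock: 27.52
position: [0.5927, 0.0792, 0.1019]
orientation: [0.193, 3.135, 0.001]
contact_force: [-0.3, -0.6, -0.7]
opening: 0.326
finger_force: 59.7
[-0.31552358 -0.60273888 -0.72775716]
at [0.5927 0.0792 0.1019] yaw 82.9 shift cm(tool now) [-6.28 -0.02 -0.01] rz deg 0.0 tilt [ 0.001  0.001 -1.   ]
```

```bash
python3 -m inch '[-0.2,0,0,0,0,0,0.9, -0.2,0,0,0,0,0,0.9, 0,0,0,0,0,0,0.9, 0,0,0,0,0,0,0.9, 0,0,0,0,0,0,0.9]'
python3 - <<'E'
from go import *
s=read_state();print(s['contact_force']);go([.655,.0713,.102],82.9)
E
python3 -m inch '[-0.2,0,0,0,0,0,0.9, -0.1,0,0,0,0,0,0.9, 0,0,0,0,0,0,0.9, 0,0,0,0,0,0,0.9, 0,0,0,0,0,0,0.9]'
python3 - <<'E'
from go import *
s=read_state();print(s['contact_force']);go([.655,.0713,.102],82.9)
E
```

```text
clock: 28.15
position: [0.5955, 0.0789, 0.1016]
orientation: [-0.193, -3.134, -0.001]
contact_force: [-4.8, -0.4, 0.8]
opening: 0.332
finger_force: 59.9
[-4.81292285 -0.40120018  0.81798764]
at [0.5955 0.0789 0.1016] yaw 83.0 shift cm(tool now) [-6.   -0.02 -0.05] rz deg 0.1 tilt [-0.002  0.001 -1.   ]
clock: 28.78
position: [0.5958, 0.0788, 0.1016]
orientation: [-0.192, -3.128, -0.001]
contact_force: [-15.3, 1.7, 6.6]
opening: 0.332
finger_force: 60.6
[-15.34788016   1.69820345   6.6349381 ]
at [0.5958 0.0788 0.1016] yaw 83.0 shift cm(tool now) [-5.97 -0.02 -0.09] rz deg 0.1 tilt [-0.008  0.001 -1.   ]
```

It tightened with the tip 62 mm past the axis, so 17.4 mm was left. That matches the measured gap, so one plate is right. I'll press slightly firmer and check that nothing slips and the bystanders are undisturbed.

```bash
python3 -m inch '[-0.15,0,0,0,0,0,0.9, -0.1,0,0,0,0,0,0.9, 0,0,0,0,0,0,0.9, 0,0,0,0,0,0,0.9, 0,0,0,0,0,0,0.9]' 80
python3 - <<'E'
from go import *
from rect import *
import pickle
s=read_state();print(s['contact_force'],s['wrist_torque']);go([.655,.0713,.102],82.9)
c=snap('wrist');rects(c,(8,80,30),(18,240,255),.11,roi=(180,100,380,420));rects(c,(0,150,60),(5,255,255),.092)
t=snap('top');o=pickle.load(open('top0.pkl','rb'));d=cv2.absdiff(t['pixels'],o['pixels']).max(2)>60
n,l,st,ce=cv2.connectedComponentsWithStats(d.astype(np.uint8))
print([(ce[i].round().tolist(),st[i,4]) for i in range(1,n) if st[i,4]>25])
E
```

```text
clock: 29.4
position: [0.5961, 0.0788, 0.1016]
orientation: [-0.192, -3.123, -0.001]
contact_force: [-22.2, 2.4, 13.6]
opening: 0.323
finger_force: 80.3
[-22.21851913   2.44900684  13.63904606] [ 0.29584283  3.70120473 -0.01623178]
at [0.5961 0.0788 0.1016] yaw 83.0 shift cm(tool now) [-5.94 -0.03 -0.12] rz deg 0.1 tilt [-0.013  0.001 -1.   ]
px [284. 298.] c 0.6096 0.0774 size 0.0787 0.0307 long axis deg -7.0
px [250. 346.] c 0.6457 0.052 size 0.0347 0.007 long axis deg -8.6
px [318. 346.] c 0.6502 0.0929 size 0.0348 0.0071 long axis deg -5.5
px [284. 232.] c 0.5833 0.0807 size 0.0517 0.0306 long axis deg 82.9
[([287.0, 164.0], np.int32(121)), ([240.0, 160.0], np.int32(47)), ([300.0, 204.0], np.int32(1025)), ([268.0, 182.0], np.int32(353)), ([247.0, 188.0], np.int32(29)), ([381.0, 230.0], np.int32(443)), ([266.0, 251.0], np.int32(183)), ([227.0, 269.0], np.int32(51)), ([302.0, 286.0], np.int32(279)), ([185.0, 291.0], np.int32(99)), ([232.0, 291.0], np.int32(45)), ([144.0, 356.0], np.int32(3580)), ([204.0, 323.0], np.int32(77)), ([237.0, 360.0], np.int32(287)), ([331.0, 384.0], np.int32(109)), ([210.0, 384.0], np.int32(45)), ([268.0, 387.0], np.int32(91)), ([106.0, 393.0], np.int32(45)), ([259.0, 414.0], np.int32(105))]
```

```bash
python3 -c "
from plant import *
print(hand_in())"
```

```text
the job is handed in; nothing more can be done
None
```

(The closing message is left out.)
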